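# Set out the vial-sealing kit on the log book

## Robot

A 7-joint arm with a two-finger parallel gripper is mounted at the origin on a cart in front of the work surface, level with it; the furniture and walls round the work are solid. World frame = base frame: x ahead of the robot, y to its left, z up, the work surface at z = 0. Lengths are in m, angles in rad, forces in N, time in s.
With the tool pointing down it reaches from about 0.4 to 0.85 m from the base axis. Payload 10.4 kg.
Tool frame: the origin (TCP) lies at the very end of the fingers, on their centre line; the grasp point (between the pads) lies 19 mm behind it; z points along the fingers, y is the line along which they close (so a half turn about z gives the same grasp; the last joint's range is limited). The gripper opens to 87 mm and grips with 3 to 60 N. Pads are 19 mm wide; open, the fingers measure 117 mm over their backs; the gripper's body (75 mm by 190 mm) begins 51 mm behind the grasp point.
Start: joints at [1.259, 0.332, -0.065, 1.46, 0.022, 1.35, -0.088], TCP at [0.178, -0.599, 0.223] pointing down, gripper open.
Joint ranges: [-2.6, 2.6], [-0.5, 2.12], [-1.47, 1.34], [0.16, 2.42], [-1.27, 4.41], [0.06, 2.06], [-2.6, 2.6]. Speed limits (rad/s): [2.22, 2.22, 2.79, 2.79, 3.14, 3.14, 3.14].

## Interface

Orientations are given as a unit quaternion [x, y, z, w].
In Python, from bench import * gives the robot as it stands.
- The arm moves only by the tool step_arm, never from a script. Its arguments are lists of equal length, an entry for each row: "delta_pos": the shift along the world's x, y, z in units of 25 mm (1.0 is 25 mm), a list of three; "turn": the turn about the world's z in units of 0.12 rad (1.0 is 0.12 rad). In form: {"delta_pos": [[tx, ty, tz], ...], "turn": [turn, ...]}. A call has 1 to 12 rows; each row shifts and turns the commanded pose from where the row before left it; what a row does not reach is not made up. A row lasts 1/10 s, in which the tool goes at most 50 mm and 8.59 degrees, less where a joint would pass 70% of its speed; a pose out of reach is approached as far as the arm can. A call with a number of a shift or a turn outside -1 to 1 is refused whole. A call with a gripper value outside its range is refused whole. "grip" is the closure, from 0 (fully open) to 1 (shut), set as the call begins (left out, the last holds). The fingers move at their own pace and stop on an object; "newtons" is the grip in N (left out, the last holds). Time passes only in rows, so rows that do not move let the fingers close. It gives the time, the measured TCP pose, the force, the opening and the grip force at its end, in the units of the state.
- read_state(): the state, without advancing time (a new reading comes with each control period).
- camera(name): name is "scene" or "top" or "wrist"; returns a dict with "image" (384x512x3 uint8, red, green, blue), "z_map" (384x512 float32, m along the optical axis (not along the pixel's ray), 0 where there is no reading), "mtx" (3x3 intrinsics, pixels), "dist" ([k1, k2, p1, p2, k3] as OpenCV has them; the pictures are not rectified), "view" (4x4, takes a point from world to camera coordinates). Camera axes: x right, y up, looking along -z (the intrinsics and any distortion apply to the point x, -y, -z); pixel columns grow to the right and rows downward; lengths in m; the calibration is good to about 2 mm. A picture is of the moment at which its call begins.
- close_job(): hands the job in; it is judged then, once.
The state is a dict: "time": time; "joint_positions": joint angles; "joint_vel": joint speeds; "joint_torque": joint torques, N m; "ee_pos": TCP position; "eef_rot": TCP orientation; "ft_force": force on the tool from outside, world axes, zero at the start; "torque": the same for the moment, N m; "width": finger opening in m; "grip_force": force on a finger pad.
Only numpy, scipy, OpenCV 4.12 (cv2) and the standard library are available. Lean on these libraries where they do the work, as an engineer would, in place of code of your own. Each camera call takes 0.05 s, during which the arm holds its last target. There are 200 camera calls.

## Task

Set out the vial-sealing kit: move the open jar of caps, which stands on the purple log book, to the dark mat midway between the two amber bottles; then put the round septa tin on the middle of the log book and the small flat blue ferrule box centred on top of the tin. Stand the short glass vial on the log book too, on its lengthwise midline, midway between the tin and the short edge of the book that is nearer the white vial rack, and do not shift or tip the amber bottles or the tall glass vial.

Things in the scene. Friction and masses are not known exactly. Their poses are not given: they have to be found in the camera images.
- log_book: closed purple log book lying flat, 176 x 129 mm and 9 mm thick (its spiral binding stands up to 14 mm at one edge), fixed to the table; origin at the centre of its underside, x along its 176 mm length, y along its 129 mm width, z up (its top is at z = 0.009). The book's short edges are at x = +0.088 and x = -0.088 in its frame; the middle of the gap between a centred tin and a short edge is 57 mm from the book's centre along x
- vial_rack: empty white wire vial rack, 108 x 82 x 49 mm, standing off one end of the log book (to the robot's left or right), fixed; origin at the centre of its underside. It only shows which end of the book the short vial goes to
- bottle_a: amber reagent bottle with a black cap, 46 mm diameter, 92 mm high, standing near one end of the mat; origin at the centre of its underside. Stays where it is
- bottle_b: the other, slightly smaller amber reagent bottle with a black cap, 40 mm diameter, 84 mm high, standing near one end of the mat; origin at the centre of its underside. Stays where it is
- cap_jar: open clear round jar holding white crimp caps, 52 mm diameter, 50 mm high, 0.08 kg, at the start standing on the log book; origin at the centre of its underside, z up. Grip round the body
- septa_tin: round flat pale metal tin with its lid on (lid fixed), 52 mm diameter, 20 mm high; origin at the centre of its underside, z up
- ferrule_box: small flat blue box with a clear lid (lid fixed shut), 34 x 50 mm and 14 mm high, 0.02 kg; origin at the centre of its underside, x across its 34 mm width, y along its 50 mm length, z up. Grip across the 34 mm
- short_vial: short glass vial with a crimped cap, 22 mm diameter, 47 mm high, 0.02 kg, standing; origin at the centre of its underside, z up
- tall_vial: tall slender glass vial with a crimped cap, 22 mm diameter, 79 mm high, standing; origin at the centre of its underside, z up. Not part of the kit: stays where it is
- mat: dark rubber mat, 270 x 80 mm and 3 mm thick, fixed flat on the table behind the log book, with the two amber bottles on it about 200 mm apart; origin at the centre of its underside, x along its 270 mm length. Midway between the bottles is its centre to within 4 mm
Not all that is in view belongs to the job. What is shaped like the ferrule_box but brown or turquoise is not meant.

How it is judged:
At the end, for the whole second after the job is handed in: Upright and at rest, released: the jar within 15 mm of the mat's centre; the tin on the book within 12 mm of its centre; the ferrule box on the tin, centres within 12 mm; the short vial on the book, within 14 mm of its midline, 42 to 72 mm from its centre towards the end nearer the rack (horizontal distance between cap_jar and mat below 0.015 m and z of cap_jar in the frame of mat between -0.001 and 0.007 m and horizontal distance between septa_tin and log_book below 0.012 m and z of septa_tin in the frame of log_book between 0.005 and 0.013 m and horizontal distance between ferrule_box and septa_tin below 0.012 m and z of ferrule_box in the frame of septa_tin between 0.016 and 0.024 m and y of short_vial in the frame of log_book between -0.014 and 0.014 m and z of short_vial in the frame of log_book between 0.005 and 0.013 m and ((x of vial_rack in the frame of log_book above 0 m and x of short_vial in the frame of log_book between 0.042 and 0.072 m) or (x of vial_rack in the frame of log_book below 0 m and x of short_vial in the frame of log_book between -0.072 and -0.042 m)) and angle between each of cap_jar, septa_tin, ferrule_box, short_vial's own z axis and vertical below 0.1 rad and linear speed of each of cap_jar, septa_tin, ferrule_box, short_vial below 0.02 m/s and contact force between each of cap_jar, septa_tin, ferrule_box, short_vial and the fingers below 0.05 N); the robot touches nothing.
It fails at once if the larger amber bottle shifted by more than 20 mm or tipped (distance of bottle_a from where it was at the start of the episode above 0.02 m or angle between bottle_a's own z axis and vertical above 0.3 rad).
It fails at once if the smaller amber bottle shifted by more than 20 mm or tipped (distance of bottle_b from where it was at the start of the episode above 0.02 m or angle between bottle_b's own z axis and vertical above 0.3 rad).
It fails at once if the tall vial shifted by more than 20 mm or tipped (distance of tall_vial from where it was at the start of the episode above 0.02 m or angle between tall_vial's own z axis and vertical above 0.3 rad).
It also fails if it takes over 99 s, if anything falls off the work surface, if the arm or the gripper's body presses on something with over 40 N, if the wrist force passes 120 N, or if a joint passes its speed limit or range.

## Working session

There is one attempt and no reset: what is moved stays moved. The work goes in short steps, Python scripts to look and compute and a tool call to move; the robot and the scene stay as the last step left them, time stands still between calls to the robot, and variables do not carry over. Pictures are saved under pics/ and viewed, at most 14 in all, crops included, and the job is handed in when it is done.

Besides the shell and the picture viewer there is one more tool, called after ">>>" as a command line: name --pt "numbers of a row" for each row, then --argument value for the rest. step_arm: Moves the arm, as the interface text tells. Shifts and turns lie within -1 to 1; 1 stands for 25 mm of shift or 0.12 rad of turn. Its arguments: {"type":"object","properties":{"delta_pos":{"type":"array"},"turn":{"type":"array"},"grip":{"type":"number"},"newtons":{"type":"number"}},"required":["delta_pos","turn"]}

```bash
mkdir -p pics; ls
cat > h.py <<'E'
from bench import *
import numpy as np, cv2
def grab(n,f):
    c=camera(n); np.savez('pics/'+f+'.npz',**{k:np.array(c[k]) for k in c}); cv2.imwrite('pics/'+f+'.png',c['image'][:,:,::-1]); return c
def ray(c,uv):
    p=cv2.undistortPoints(np.array(uv,float).reshape(-1,1,2),np.array(c['mtx']),np.array(c['dist'])).reshape(-1,2)
    V=np.array(c['view']);R=V[:3,:3];o=-R.T@V[:3,3]
    d=np.c_[p[:,0],-p[:,1],-np.ones(len(p))]@R
    return o,d
def onz(c,uv,z):
    o,d=ray(c,uv); return o+d*((z-o[2])/d[:,2])[:,None]
def zpts(c):
    h,w=c['z_map'].shape; u,v=np.meshgrid(np.arange(w),np.arange(h))
    o,d=ray(c,np.c_[u.ravel(),v.ravel()]); return (o+d*c['z_map'].reshape(-1,1)).reshape(h,w,3)
E
python3 - <<'E'
from h import *
a=grab('top','top0'); b=grab('scene','scene0')
s=read_state(); print(s['time'],s['ee_pos'],s['eef_rot'],s['width'])
for c in(a,b): print(np.round(np.linalg.inv(c['view']),3).tolist(), np.round(c['mtx'],1).tolist(), np.round(c['dist'],3))
E
```

```text
pics
0.1 [ 0.17793493 -0.59880243  0.22185661] [ 9.89590737e-01  1.43909036e-01 -9.21049467e-05 -5.94740900e-04] 0.08666575755844096
[[0.019, 0.985, -0.171, 0.336], [-1.0, 0.02, 0.001, -0.142], [0.005, 0.171, 0.985, 1.023], [0.0, 0.0, 0.0, 1.0]] [[379.8, 0.0, 256.2], [0.0, 379.8, 196.1], [0.0, 0.0, 1.0]] [-0.129  0.     0.     0.     0.   ]
[[0.889, 0.179, -0.421, 0.025], [-0.457, 0.384, -0.803, -1.045], [0.018, 0.906, 0.423, 0.512], [0.0, 0.0, 0.0, 1.0]] [[417.0, 0.0, 257.4], [0.0, 417.0, 193.9], [0.0, 0.0, 1.0]] [-0.121  0.     0.     0.     0.   ]
```

View pics/top0.png

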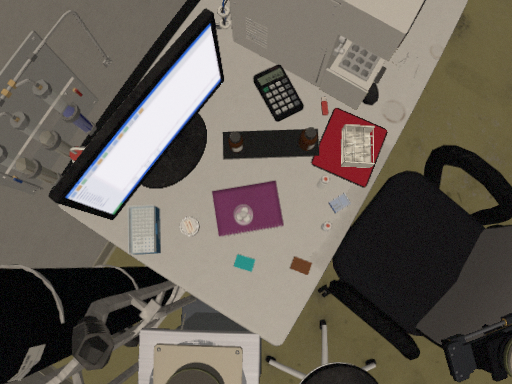

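View pics/scene0.png

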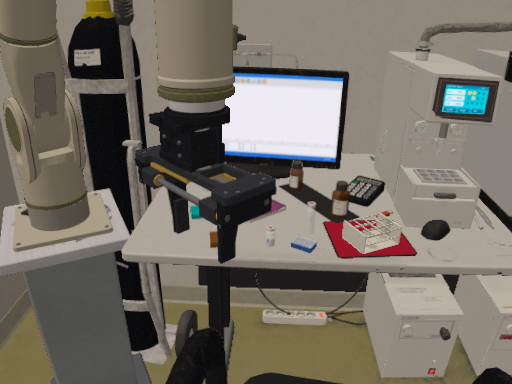

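The top view shows the robot's +x as up and +y as left. In it:
- Jar at (243,214) on the purple book, tin at (189,226).
- Blue box at (340,203), with vials at (324,181) and (326,226). The scene view suggests the tall one is at (324,181).
- Bottles at (236,140) and (309,137) on the mat.
- Rack on the right (-y) at (358,145).

The arm hides little.

```bash
cat > m.py <<'E'
from h import *
def hsv(c): return cv2.cvtColor(c['image'],cv2.COLOR_RGB2HSV)
def rect(m):
    cs,_=cv2.findContours(m.astype(np.uint8),cv2.RETR_EXTERNAL,cv2.CHAIN_APPROX_NONE); return max(cs,key=cv2.contourArea)
E
python3 - <<'E'
from m import *
a=dict(np.load('pics/top0.npz')); b=dict(np.load('pics/scene0.npz'))
P=zpts(a);Q=zpts(b)
H=hsv(a)
def box(c): 
    r=cv2.minAreaRect(c);return cv2.boxPoints(r)
book=cv2.morphologyEx(((H[...,0]>138)&(H[...,0]<168)&(H[...,1]>90)).astype(np.uint8),cv2.MORPH_OPEN,np.ones((3,3)))
k=rect(book);bp=onz(a,box(k),.009);print('book',bp.round(4).tolist(),bp.mean(0))
v=H[...,2];roi=np.zeros_like(v);roi[125:162,215:325]=1
k=rect((v<70)&(roi>0)); mp=onz(a,box(k),.003);print('mat',mp.round(4).tolist(),mp.mean(0))
print('tablez',np.median(P[200:215,290:310,2]), np.median(P[245:255,200:220,2]))
for n,(u,v0) in dict(jar=(243,214),tin=(189,226),box=(340,203),tallv=(324,181),shortv=(326,226),botA=(309,137),botB=(236,140),teal=(244,263),rack=(358,145),white=(145,230)).items():
    w=P[v0-14:v0+15,u-14:u+15].reshape(-1,3); z=w[:,2]; t=np.percentile(z,98); s=w[z>.008]
    print(n,'top',t.round(4),'mean>8mm',s.mean(0).round(4),'n',len(s), 'topc',w[z>t-.006].mean(0).round(4))
blue=(H[...,0]>95)&(H[...,0]<125)&(H[...,1]>60);blue[:190]=0;blue[215:]=0;blue[:,:325]=0;blue[:,355:]=0
k=rect(blue);bx=onz(a,box(k),.014);print('bluebox',bx.round(4).tolist(),bx.mean(0))
im=cv2.resize(a['image'][110:280,120:400],None,fx=2.85,fy=2.85,interpolation=cv2.INTER_CUBIC);cv2.imwrite('pics/z0.png',im[:,:,::-1])
HB=hsv(b);m=(HB[...,0]>100)&(HB[...,0]<125)&(HB[...,1]>120);m[:230]=0;m[260:]=0;m[:,:280]=0;m[:,325:]=0
w=Q[m];print('scene blue',w.mean(0),np.percentile(w[:,2],[5,95]))
E
```

```text
book [[0.5236, -0.0215, 0.009], [0.5564, -0.1936, 0.009], [0.436, -0.2146, 0.009], [0.4044, -0.0457, 0.009]] [ 0.48011554 -0.11886333  0.009     ]
mat [[0.7036, -0.0449, 0.003], [0.7134, -0.3202, 0.003], [0.6278, -0.3198, 0.003], [0.6185, -0.0491, 0.003]] [ 0.66584207 -0.18351734  0.003     ]
tablez -0.0003977428094575908 0.00010803443103246657
jar top 0.0591 mean>8mm [ 0.4603 -0.1091  0.0267] n 764 topc [ 0.4471 -0.1131  0.132 ]
tin top 0.0231 mean>8mm [0.4257 0.0334 0.0236] n 299 topc [0.4256 0.0335 0.024 ]
box top 0.017 mean>8mm [ 0.494  -0.3645  0.0349] n 240 topc [ 0.494  -0.3646  0.0359]
tallv top 0.0796 mean>8mm [ 0.5416 -0.3118  0.0778] n 109 topc [ 0.5404 -0.3113  0.1101]
shortv top 0.048 mean>8mm [ 0.429  -0.3183  0.0843] n 87 topc [ 0.427 -0.315  0.118]
botA top 0.0973 mean>8mm [ 0.6541 -0.2736  0.0826] n 333 topc [ 0.6507 -0.2715  0.1422]
botB top 0.0887 mean>8mm [ 0.6431 -0.0872  0.075 ] n 260 topc [ 0.6446 -0.087   0.1149]
teal top 0.0172 mean>8mm [ 0.3346 -0.1157  0.0339] n 257 topc [ 0.3342 -0.116   0.0348]
rack top 0.0476 mean>8mm [ 0.6559 -0.4175  0.0392] n 310 topc [ 0.6476 -0.4083  0.0588]
white top 0.0705 mean>8mm [0.4092 0.1384 0.0649] n 839 topc [0.4086 0.1442 0.0719]
bluebox [[0.4721, -0.3565, 0.014], [0.4721, -0.3565, 0.014], [0.4721, -0.3565, 0.014], [0.4721, -0.3565, 0.014]] [ 0.47207104 -0.35645995  0.014     ]
scene blue [ 0.48881147 -0.3823745   0.00560174] [0.00131208 0.0097435 ]
```

View pics/z0.png

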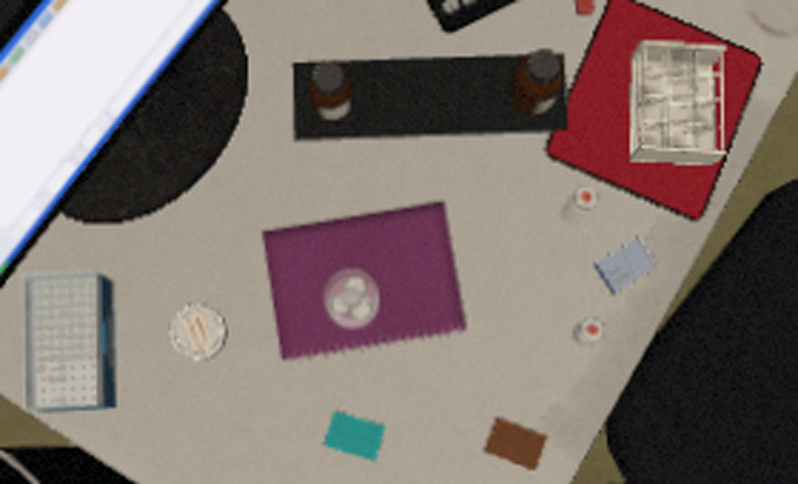

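The enlarged top view shows the book tilted about 11°, with its binding on the near edge. The rack is off its -y end. The tall vial's cap is at crop (585,197), the short vial's at (590,328), and the blue box at (625,265). I'll move in and use the wrist camera for closer measurements.

>>> step_arm --pt "0.7 1 0.1" --pt "0.7 1 0.1" --pt "0.7 1 0.1" --pt "0.7 1 0.1" --pt "0.7 1 0.1" --pt "0.7 1 0.1" --pt "0.7 1 0.1" --pt "0.7 1 0.1" --pt "0.7 1 0.1" --pt "0.7 1 0.1" --pt "0.7 1 0" --pt "0.7 1 0" --turn '[1, 1, 1, 1, 1, 1, 1, 1, 1, 1, 1, 1]' --grip 0

```text
time: 1.3
ee_pos: [0.3884, -0.298, 0.2474]
eef_rot: [0.647, 0.762, -0.0, -0.0]
ft_force: [0.5, -0.2, -0.2]
width: 0.087
grip_force: 0.0
```

>>> step_arm --pt "0.4 1 0" --pt "0.4 1 0" --pt "0.4 1 0" --pt "0.4 1 0" --pt "0.4 1 0" --pt "0 0 0" --pt "0 0 0" --turn '[0.3, 0, 0, 0, 0, 0, 0]'

```text
time: 2.0
ee_pos: [0.4378, -0.1738, 0.2475]
eef_rot: [0.636, 0.772, -0.0, -0.0]
ft_force: [-0.1, -0.4, 0.3]
width: 0.0867
grip_force: 0.0
```

Run:
```python
from m import *
c=grab('wrist','w1'); s=read_state(); print(s['time'],s['ee_pos'],s['eef_rot'],s['joint_positions'],s['ft_force'])
print(np.round(np.linalg.inv(c['view']),3).tolist(), np.round(c['mtx'],1).tolist(),c['dist'])
```

```text
2.05 [ 0.43757677 -0.17453719  0.24741109] [ 6.35934914e-01  7.71742658e-01 -2.10605704e-04 -1.06046067e-04] [ 0.8594095   0.00771143 -0.57279179  1.7852793   0.00459521  1.35019513
  0.47798176] [ 0.2783998  -0.74979482 -0.62155776]
[[0.981, -0.186, -0.05, 0.425], [0.193, 0.945, 0.263, -0.102], [-0.001, -0.268, 0.964, 0.41], [0.0, 0.0, 0.0, 1.0]] [[322.1, 0.0, 255.1], [0.0, 322.1, 189.4], [0.0, 0.0, 1.0]] [0.00975049 0.         0.         0.         0.        ]
```

View pics/w1.png

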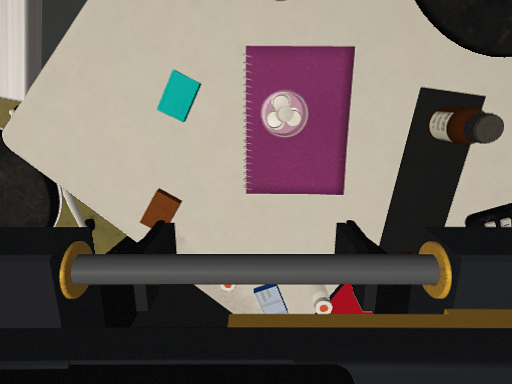

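The wrist view shows the book squared up with the gripper, spanning pixels (246..354, 46..194). The jar is at (284,113), the smaller bottle at (470,125), and the mat runs along the right.

```bash
cat >> m.py <<'E'
def tri(c1,u1,c2,u2):
    (o1,d1),(o2,d2)=ray(c1,[u1]),ray(c2,[u2]); d1=d1[0];d2=d2[0]
    t=np.linalg.lstsq(np.c_[d1,-d2],o2-o1,rcond=None)[0]; p=o1+t[0]*d1;q=o2+t[1]*d2
    return (p+q)/2,np.linalg.norm(p-q)
def bookrect(c):
    H=hsv(c); m=cv2.morphologyEx(((H[...,0]>138)&(H[...,0]<168)&(H[...,1]>90)).astype(np.uint8),cv2.MORPH_OPEN,np.ones((5,5)))
    k=rect(m)[:,0,:]; w=onz(c,k,.009)[:,:2].astype(np.float32); r=cv2.minAreaRect(w*1000); return np.array(r[0])/1000,r[1],cv2.boxPoints(r)/1000
E
python3 - <<'E'
from m import *
a=dict(np.load('pics/top0.npz'));c=dict(np.load('pics/w1.npz'))
for q in(c,a): print('book',[np.round(x,4).tolist() for x in bookrect(q)])
P=zpts(c)
print('book z',np.median(P[160:185,270:330,2]),'mat z',np.median(P[170:220,405:415,2]),'table',np.median(P[120:180,215:235,2]))
def circ(q,u,v,r,zlo,zhi):
    Pq=zpts(q)[v-r:v+r,u-r:u+r];m=(Pq[...,2]>zlo)&(Pq[...,2]<zhi);k=rect(m);(x,y),R=cv2.minEnclosingCircle(k);return (x+u-r,y+v-r),R,np.median(Pq[m],0).round(4)
jw=circ(c,284,113,40,.02,.075); jt=circ(a,243,214,16,.02,.075);print(jw,jt)
print('tri jar',tri(c,jw[0],a,jt[0]), onz(c,[jw[0]],.059),onz(a,[jt[0]],.059))
tt=circ(a,189,226,16,.01,.035);print('tin',tt,onz(a,[tt[0]],.02))
for n,u,v,lo,hi in(('short',326,226,.03,.06),('tall',324,181,.06,.09),('A',309,137,.08,.11),('B',236,137,.07,.1),('box',340,203,.006,.025)):
    t=circ(a,u,v,14,lo,hi);print(n,t,onz(a,[t[0]],(lo+hi)/2))
H=hsv(c);m=(H[...,2]<60);m[:,:370]=0;m[235:]=0;m[:80]=0;m[:,470:]=0
E
```

```text
book [[0.4803, -0.1203], [124.9454, 176.4809], [[0.4025999903678894, -0.045099999755620956], [0.43529999256134033, -0.21850000321865082], [0.5580000281333923, -0.19539999961853027], [0.5253999829292297, -0.02199999988079071]]]
book [[0.4799, -0.1193], [121.6092, 172.9774], [[0.4041000008583069, -0.04560000076889992], [0.43630000948905945, -0.21559999883174896], [0.5558000206947327, -0.19290000200271606], [0.5235999822616577, -0.023000000044703484]]]
book z 0.010704165824450468 mat z 0.0033950120605030776 table 0.0004607501831724037
((284.90599060058594, 113.64642333984375), 24.44857406616211, array([ 0.4578, -0.1104,  0.0406])) ((243.21212196350098, 214.6363639831543), 10.516822814941406, array([ 0.4537, -0.1121,  0.0395]))
tri jar (array([ 0.46153529, -0.11000467,  0.01259107]), np.float64(0.0023232701519301895)) [[ 0.45816688 -0.1095254   0.059     ]] [[ 0.45477948 -0.11095488  0.059     ]]
tin ((188.97500038146973, 226.0), 10.025099754333496, array([0.4262, 0.0335, 0.0205])) [[0.42617604 0.03361647 0.02      ]]
short ((326.5227270126343, 225.09090900421143), 4.652534484863281, array([ 0.4332, -0.3269,  0.0462])) [[ 0.43323165 -0.32715149  0.045     ]]
tall ((324.125, 179.5625), 4.64574670791626, array([ 0.5475, -0.3159,  0.0782])) [[ 0.54726843 -0.31665509  0.075     ]]
A ((309.80555534362793, 132.63888931274414), 6.050939559936523, array([ 0.6655, -0.2783,  0.0949])) [[ 0.66565976 -0.27786792  0.095     ]]
B ((235.0, 137.125), 6.206195831298828, array([ 0.6521, -0.0855,  0.0864])) [[ 0.65258779 -0.08543693  0.085     ]]
box ((339.4552240371704, 202.52985095977783), 10.55817985534668, array([ 0.497 , -0.3684,  0.0138])) [[ 0.49790726 -0.36872848  0.0155    ]]
```

>>> step_arm --pt "0.2 0.66 -0.5" --pt "0.2 0.64 -1" --pt "0.2 0.64 -1" --pt "0.2 0.64 -1" --pt "0 0 -1" --pt "0 0 -1" --pt "0 0 -0.5" --pt "0 0 0" --pt "0 0 0" --turn '[0, 0, 0, 0, 0, 0, 0, 0, 0]'

```text
time: 2.95
ee_pos: [0.4583, -0.1101, 0.0983]
eef_rot: [0.636, 0.772, 0.0, 0.0]
ft_force: [0.0, -0.4, 0.6]
width: 0.087
grip_force: 0.0
```

Run:
```python
from m import *
c=grab('wrist','w2'); s=read_state(); print(s['time'],s['ee_pos'],s['eef_rot'])
a=dict(np.load('pics/w1.npz'))
for q in(a,c):
    P=zpts(q); d=np.hypot(P[...,0]-.457,P[...,1]+.11); m=(d<.04)&(P[...,2]>.02)&(P[...,2]<.075)
    print(P[m].mean(0),P[m].min(0),P[m].max(0),m.sum())
print(bookrect(c))
```

```text
3.0 [ 0.45868473 -0.11012928  0.09868988] [6.35655464e-01 7.71972496e-01 2.95440871e-04 7.13493832e-04]
[ 0.45899994 -0.10986709  0.04201353] [ 0.43311884 -0.13577566  0.0200002 ] [ 0.48474771 -0.08452945  0.06159751] 1374
[ 0.45911231 -0.11034651  0.04182222] [ 0.43310594 -0.13483716  0.02001199] [ 0.48472002 -0.0837338   0.06159454] 4391
(array([ 0.47536932, -0.09643891]), (124.94747161865234, 127.98371124267578), array([[ 0.40209627, -0.04516524],
       [ 0.42586935, -0.17092165],
       [ 0.54864234, -0.14771259],
       [ 0.52486926, -0.02195618]], dtype=float32))
```

View pics/w2.png

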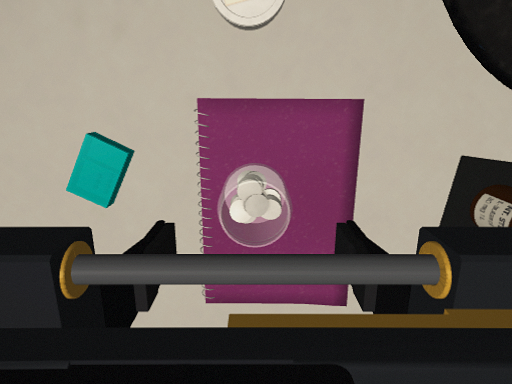

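The jar's rim is at about (254,215), centred between the fingers. It measures (0.459, -0.110), with the rim at z≈0.06. The gripper can go straight down.

>>> step_arm --pt "0 0 -0.8" --pt "0 0 -0.8" --pt "0 0 -0.8" --pt "0 0 -0.7" --pt "0 0 0" --pt "0 0 0" --turn '[0, 0, 0, 0, 0, 0]'

```text
time: 3.6
ee_pos: [0.4587, -0.1099, 0.0212]
eef_rot: [0.635, 0.772, 0.0, 0.0]
ft_force: [-0.9, -0.6, -0.1]
width: 0.0869
grip_force: 0.0
```

>>> step_arm --pt "0 0 0" --pt "0 0 0" --pt "0 0 0" --pt "0 0 0" --pt "0 0 0" --pt "0 0 0" --pt "0 0 0" --pt "0 0 0" --turn '[0, 0, 0, 0, 0, 0, 0, 0]' --grip 1 --newtons 12

```text
time: 4.4
ee_pos: [0.4581, -0.1097, 0.0202]
eef_rot: [0.635, 0.772, 0.0, 0.0]
ft_force: [-0.6, -0.5, 2.3]
width: 0.0512
grip_force: 12.0
```

Run:
```python
from m import *
a=dict(np.load('pics/top0.npz'));c=dict(np.load('pics/w1.npz'))
H=hsv(a);v=H[...,2];m=np.zeros_like(v);m[125:162,215:325]=(v[125:162,215:325]<75)
w=onz(a,rect(m)[:,0,:],.003)[:,:2].astype(np.float32);r=cv2.minAreaRect(w*1000);print(r,cv2.boxPoints(r))
# mat: straight edges through table boundary, from w1
w=onz(a,[[223,158],[223,131.5],[319,156],[318.5,129]],.003);print(w.round(4))
```

```text
((661.197265625, -183.9515838623047), (94.0021743774414, 272.8705749511719), 2.1278200149536133) [[ 609.1629    -49.35547 ]
 [ 619.29425  -322.03787 ]
 [ 713.2316   -318.5477  ]
 [ 703.1003    -45.865295]]
[[ 0.6189 -0.049   0.003 ]
 [ 0.6963 -0.0461  0.003 ]
 [ 0.6304 -0.3165  0.003 ]
 [ 0.7099 -0.3163  0.003 ]]
```

>>> step_arm --pt "0 0 0.5" --pt "0 0 0.9" --pt "0 0 0.9" --pt "0 0 0.9" --pt "0 -0.6 0.8" --pt "0.8 -0.6 0" --pt "0.9 -0.6 0" --pt "0.9 -0.6 0" --pt "0.9 -0.5 0" --pt "0.9 0 0" --pt "0.9 0 0" --pt "0.9 0 0" --turn '[0, 0, 0, 0, -0.3, -0.3, -0.3, -0.3, 0, 0, 0, 0]'

```text
time: 5.6
ee_pos: [0.6138, -0.1822, 0.1208]
eef_rot: [0.689, 0.724, 0.0, -0.0]
ft_force: [0.8, -0.1, -1.4]
width: 0.0512
grip_force: 12.0
```

>>> step_arm --pt "0.7 0 0" --pt "0.7 0 0" --pt "0.6 0 0" --pt "0 0 0" --pt "0 0 0" --pt "0 0 0" --turn '[0, 0, 0, 0, 0, 0]'

```text
time: 6.2
ee_pos: [0.6623, -0.1824, 0.1204]
eef_rot: [0.689, 0.724, -0.0, -0.0]
ft_force: [-1.1, -0.4, -2.0]
width: 0.0511
grip_force: 12.0
```

Run:
```python
from m import *
c=grab('wrist','w3');a=grab('top','top1'); s=read_state(); print(s['time'],s['ee_pos'],s['eef_rot'],s['width'],s['joint_positions'])
im=np.hstack([c['image'],np.zeros((384,0,3),np.uint8)]);z=cv2.resize(a['image'][100:250,200:340],(358,384));cv2.imwrite('pics/c3.png',np.hstack([im[:,70:],z])[:,:,::-1])
```

```text
6.3 [ 0.66243375 -0.18244129  0.12043191] [ 6.89328318e-01  7.24449063e-01 -1.18886301e-04  1.04174768e-04] 0.05082613582885888 [ 0.57270273  0.59282649 -0.54200853  1.37540666  0.30816337  1.25718695
  0.06132381]
```

View pics/c3.png

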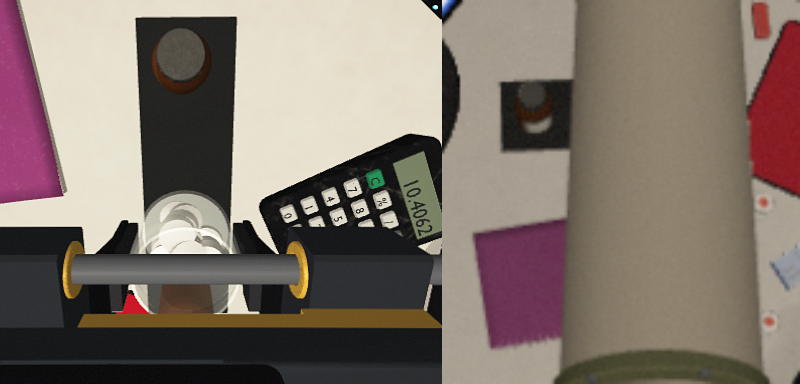

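The wrist view shows the held jar centred over the mat strip. The mat's far end corners are at full-image pixels (206,17) and (307,17), with bottle B near (252,57).

Run:
```python
from m import *
c=dict(np.load('pics/w3.npz'))
e=onz(c,[[206,18],[307,16],[213.5,180],[301,180]],.003)[:,:2];print(e.round(4))
P=zpts(c);w=P[20:100,220:290].reshape(-1,3);m=(w[:,2]>.08)&(w[:,2]<.1);print('B',w[m].mean(0),np.ptp(w[m],0))
d=(e[2]-e[0]+e[3]-e[1]);d/=np.linalg.norm(d);print('dir',d,'centre',(e[0]+e[1])/2+d*.135, np.linalg.norm(e[0]-e[1]))
```

```text
[[ 0.6179 -0.0494]
 [ 0.6969 -0.0441]
 [ 0.6258 -0.1799]
 [ 0.7039 -0.176 ]]
B [ 0.65605125 -0.08485384  0.08744292] [0.02884259 0.02924263 0.0091711 ]
dir [ 0.05663    -0.99839523] centre [ 0.66505175 -0.18151187] 0.0791164943266669
```

>>> step_arm --pt "0.1 0 -0.6" --pt "0 0 -0.8" --pt "0 0 -0.8" --pt "0 0 -0.8" --pt "0 0 -0.6" --pt "0 0 -0.4" --pt "0 0 -0.2" --pt "0 0 0" --pt "0 0 0" --pt "0 0 0" --turn '[0, 0, 0, 0, 0, 0, 0, 0, 0, 0]'

```text
time: 7.3
ee_pos: [0.6661, -0.1822, 0.0159]
eef_rot: [0.689, 0.725, 0.0, 0.001]
ft_force: [-0.1, -0.1, -0.4]
width: 0.0509
grip_force: 12.0
```

>>> step_arm --pt "0 0 -0.08" --pt "0 0 0" --pt "0 0 0" --turn '[0, 0, 0]'

```text
time: 7.6
ee_pos: [0.6661, -0.1823, 0.0136]
eef_rot: [0.689, 0.725, 0.0, 0.001]
ft_force: [0.3, -0.3, 2.2]
width: 0.0513
grip_force: 12.0
```

>>> step_arm --pt "0 0 0" --pt "0 0 0" --pt "0 0 0" --pt "0 0 0" --pt "0 0 0" --pt "0 0 0" --pt "0 0 0.4" --pt "0 0 0.7" --pt "0 0 1" --pt "0 0 1" --pt "0 0 1" --pt "0 0 1" --turn '[0, 0, 0, 0, 0, 0, 0, 0, 0, 0, 0, 0]' --grip 0

```text
time: 8.8
ee_pos: [0.6659, -0.182, 0.1437]
eef_rot: [0.689, 0.725, 0.001, 0.001]
ft_force: [0.4, -1.3, 0.3]
width: 0.0869
grip_force: 0.0
```

>>> step_arm --pt "-0.8 0 0" --pt "-0.8 0 0" --pt "-0.8 0.6 0" --pt "-0.8 0.6 0" --pt "-0.8 0.6 0" --pt "-0.8 0.6 0" --pt "-0.8 0.6 0" --pt "-0.8 0.6 0" --pt "-0.8 0.6 0" --pt "-0.8 0.6 0" --pt "-0.8 0.6 0" --pt "-0.8 0.7 0" --turn '[0, 0, 0, 0, 0, 0, 0, 0, 0, 0, 0, 0]'

```text
time: 10.0
ee_pos: [0.4252, -0.029, 0.1419]
eef_rot: [0.689, 0.725, 0.0, 0.001]
ft_force: [-0.3, -0.0, 0.1]
width: 0.0866
grip_force: 0.0
```

>>> step_arm --pt "0 0 0" --pt "0 0 0" --turn '[0, 0]'

```text
time: 10.2
ee_pos: [0.4261, -0.0297, 0.142]
eef_rot: [0.689, 0.725, 0.0, 0.001]
ft_force: [0.7, -0.0, -0.2]
width: 0.0869
grip_force: 0.0
```

```bash
cat >> m.py <<'E'
def blob(c,x,y,r,lo,hi):
    P=zpts(c); m=(np.hypot(P[...,0]-x,P[...,1]-y)<r)&(P[...,2]>lo)&(P[...,2]<hi); p=P[m]
    q=(np.percentile(p,1,0)+np.percentile(p,99,0))/2
    return m,p.mean(0).round(4),q.round(4),np.ptp(p,0).round(4),len(p)
E
python3 - <<'E'
from m import *
c=grab('wrist','w4'); t=grab('top','top2'); s=read_state(); print(s['time'],s['ee_pos'],s['eef_rot'])
for q in(c,t): print('tin',blob(q,.426,.0335,.035,.012,.03)[1:],'top',blob(q,.426,.0335,.018,.012,.03)[1:])
print('jar',blob(t,.665,-.182,.035,.02,.07)[1:])
E
```

```text
10.3 [ 0.42632342 -0.03005601  0.14139468] [6.89313886e-01 7.24462378e-01 3.29256931e-04 7.22328677e-04]
tin (array([0.4266, 0.0342, 0.0206]), array([0.4266, 0.0338, 0.0206]), array([0.0518, 0.052 , 0.0055]), 2982) top (array([0.426 , 0.0337, 0.0204]), array([0.4261, 0.0334, 0.0205]), array([0.0355, 0.0358, 0.0047]), 1416)Traceback (most recent call last):
  File "<stdin>", line 3, in <module>
  File "m.py", line 14, in blob
    q=(np.percentile(p,1,0)+np.percentile(p,99,0))/2
       ~~~~~~~~~~~~~^^^^^^^
    return _quantile_unchecked(
        a, q, axis, out, overwrite_input, method, keepdims, weights)
    return _ureduce(a,
                    func=_quantile_ureduce_func,
    ...<5 lines>...
                    overwrite_input=overwrite_input,
                    method=method)
    r = func(a, **kwargs)
    result = _quantile(arr,
                       quantiles=q,
    ...<2 lines>...
                       out=out,
                       weights=wgt)
    slices_having_nans = np.isnan(arr[-1, ...])
                                  ~~~^^^^^^^^^
IndexError: index -1 is out of bounds for axis 0 with size 0
```

View pics/w4.png

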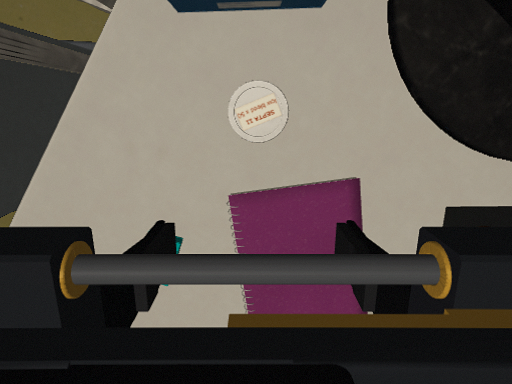

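The tin is at (259,111), measuring (0.4265, 0.034) with its top at z=0.0205. There is free space round it.

>>> step_arm --pt "0 0.85 -0.5" --pt "0 0.85 -0.8" --pt "0 0.85 -0.8" --pt "0 0 -0.9" --pt "0 0 -0.8" --pt "0 0 -0.7" --pt "0 0 -0.5" --pt "0 0 -0.3" --pt "0 0 -0.2" --pt "0 0 0" --pt "0 0 0" --turn '[0, 0, 0, 0, 0, 0, 0, 0, 0, 0, 0]'

```text
time: 11.4
ee_pos: [0.4259, 0.0341, 0.0035]
eef_rot: [0.689, 0.725, 0.0, 0.0]
ft_force: [0.9, -0.1, 0.5]
width: 0.0867
grip_force: 0.0
```

>>> step_arm --pt "0 0 0" --pt "0 0 0" --pt "0 0 0" --pt "0 0 0" --pt "0 0 0" --pt "0 0 0" --pt "0 0 0" --pt "0 0 0" --turn '[0, 0, 0, 0, 0, 0, 0, 0]' --grip 1 --newtons 15

```text
time: 12.2
ee_pos: [0.4255, 0.0341, 0.0031]
eef_rot: [0.689, 0.725, 0.0, 0.0]
ft_force: [0.1, -0.2, 2.3]
width: 0.0516
grip_force: 15.0
```

>>> step_arm --pt "0 0 0.4" --pt "0 0 0.8" --pt "0 0 0.8" --pt "0.3 -0.8 0.5" --pt "0.3 -0.9 0" --pt "0.3 -0.9 0" --pt "0.3 -0.9 0" --pt "0.3 -0.9 0" --pt "0.3 -0.9 0" --pt "0.34 -0.86 0" --pt "0 0 0" --pt "0 0 0" --turn '[0, 0, 0, 0, 0, 0, 0, 0, 0, 0, 0, 0]'

```text
time: 13.4
ee_pos: [0.479, -0.1197, 0.0659]
eef_rot: [0.689, 0.724, 0.0, -0.0]
ft_force: [-0.1, 1.1, -0.5]
width: 0.0518
grip_force: 15.0
```

Run:
```python
from m import *
c=grab('wrist','w5'); s=read_state(); print(s['time'],s['ee_pos'],s['width'])
r=bookrect(c);print(r)
print(blob(c,s['ee_pos'][0],s['ee_pos'][1],.04,s['ee_pos'][2]+.01,s['ee_pos'][2]+.025)[1:])
```

```text
13.45 [ 0.47888714 -0.1191606   0.06587467] 0.05178533280518054
(array([ 0.47540585, -0.09748986]), (125.5640869140625, 130.31478881835938), array([[ 0.40162018, -0.04511865],
       [ 0.42580962, -0.17316872],
       [ 0.54919153, -0.14986107],
       [ 0.52500206, -0.021811  ]], dtype=float32))
(array([ 0.4798, -0.1125,  0.0832]), array([ 0.4796, -0.119 ,  0.0832]), array([0.07 , 0.052, 0.015]), 5989)
```

>>> step_arm --pt "0 0 -0.6" --pt "0 0 -0.7" --pt "0 0 -0.4" --pt "0 0 -0.26" --pt "0 0 -0.16" --pt "0 0 0" --pt "0 0 0" --turn '[0, 0, 0, 0, 0, 0, 0]'

```text
time: 14.15
ee_pos: [0.4793, -0.1198, 0.0128]
eef_rot: [0.689, 0.725, 0.0, 0.0]
ft_force: [-0.1, 0.8, 0.1]
width: 0.0516
grip_force: 15.0
```

>>> step_arm --pt "0 0 -0.05" --pt "0 0 0" --pt "0 0 0" --turn '[0, 0, 0]'

```text
time: 14.45
ee_pos: [0.4795, -0.12, 0.0118]
eef_rot: [0.689, 0.725, 0.0, 0.0]
ft_force: [-1.4, 0.2, 5.2]
width: 0.0516
grip_force: 15.0
```

>>> step_arm --pt "0 0 0" --pt "0 0 0" --pt "0 0 0" --pt "0 0 0" --pt "0 0 0" --pt "0 0 0" --pt "0 0 0.4" --pt "0 0 0.7" --pt "0 0 1" --pt "0 0 1" --pt "0 0 1" --pt "0 0 1" --turn '[0, 0, 0, 0, 0, 0, 0, 0, 0, 0, 0, 0]' --grip 0

```text
time: 15.65
ee_pos: [0.479, -0.1197, 0.1406]
eef_rot: [0.689, 0.725, 0.0, 0.0]
ft_force: [1.0, -0.2, 0.0]
width: 0.087
grip_force: 0.0
```

>>> step_arm --pt "-0.1 -0.95 0.2" --pt "-0.1 -0.95 0.2" --pt "-0.1 -0.95 0.2" --pt "-0.1 -0.95 0" --pt "-0.1 -0.95 0" --pt "-0.2 -0.95 0" --pt "-0.2 -0.95 0" --pt "-0.2 -0.95 0" --pt "-0.2 -0.95 0" --pt "-0.2 -0.95 0" --pt "-0.1 -0.95 0" --pt "-0.1 -0.95 0" --turn '[-0.7, -0.7, -0.7, -0.7, -0.7, -0.7, -0.8, -0.8, -0.8, -0.7, -0.7, -0.7]'

```text
time: 16.85
ee_pos: [0.4364, -0.4057, 0.1547]
eef_rot: [0.959, 0.283, 0.0, 0.0]
ft_force: [-0.1, -0.2, 0.2]
width: 0.0871
grip_force: 0.0
```

>>> step_arm --pt "0 0 0" --pt "0 0 0" --turn '[0, 0]'

```text
time: 17.05
ee_pos: [0.4366, -0.4047, 0.1542]
eef_rot: [0.959, 0.285, 0.0, -0.0]
ft_force: [0.5, 0.5, 0.6]
width: 0.0869
grip_force: 0.0
```

Run:
```python
from m import *
c=grab('wrist','w6'); t=grab('top','top3'); s=read_state(); print(s['time'],s['ee_pos'],s['eef_rot'],s['joint_positions'])
for q in(c,t):
  for n,x,y,r,lo,hi in(('short',.433,-.327,.025,.035,.055),('tall',.547,-.316,.025,.06,.085),('boxtop',.4975,-.3685,.035,.009,.02),('tin',.479,-.12,.04,.02,.04),('jar',.665,-.182,.04,.02,.065)):
    try:print(n,blob(q,x,y,r,lo,hi)[1:])
    except Exception: print(n,'-')
```

```text
17.15 [ 0.43708352 -0.40373468  0.15420036] [ 9.58366882e-01  2.85539488e-01  3.29712406e-04 -1.12446949e-04] [ 0.96171612  0.33629871 -0.35773455  1.61745112  0.12311193  1.20998733
 -0.41280757]
short (array([ 0.4347, -0.3309,  0.0457]), array([ 0.4338, -0.3307,  0.0422]), array([0.0214, 0.0212, 0.0144]), 584)
tall (array([ 0.544 , -0.3236,  0.0735]), array([ 0.5464, -0.3217,  0.0705]), array([0.0157, 0.0181, 0.0212]), 420)
boxtop (array([ 0.4997, -0.3706,  0.0146]), array([ 0.4996, -0.3707,  0.0147]), array([0.0535, 0.0588, 0.0054]), 2139)
tin -
jar -
short (array([ 0.4336, -0.3281,  0.0456]), array([ 0.4337, -0.3288,  0.0435]), array([0.0203, 0.0205, 0.0167]), 60)
tall (array([ 0.547 , -0.3166,  0.0759]), array([ 0.5484, -0.3169,  0.0717]), array([0.0214, 0.0188, 0.023 ]), 66)
boxtop (array([ 0.4975, -0.369 ,  0.0137]), array([ 0.4984, -0.3689,  0.0135]), array([0.0525, 0.0583, 0.0107]), 236)
tin (array([ 0.4786, -0.1207,  0.0291]), array([ 0.4789, -0.1208,  0.0288]), array([0.0505, 0.0504, 0.0121]), 311)
jar (array([ 0.6635, -0.1829,  0.0372]), array([ 0.665 , -0.1829,  0.0381]), array([0.0521, 0.0492, 0.0372]), 270)
```

View pics/w6.png

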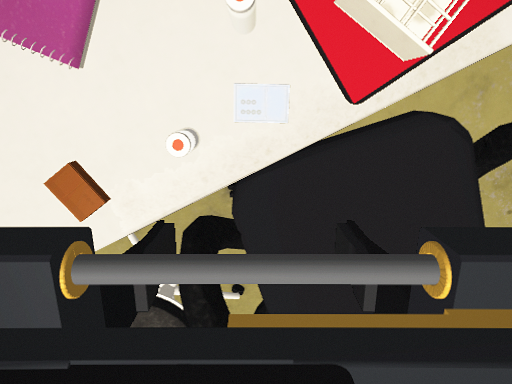

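The box is at (262,103) near the table edge, with its long side along the closing axis. The tall vial (240,10) stands just off its 34 mm side. Gripping across 34 mm would bring the gripper's body down on the tall vial, so I'll grip along the 50 mm length.

Run:
```python
from m import *
c=dict(np.load('pics/w6.npz'))
m=blob(c,.4995,-.3705,.04,.009,.02)[0]; p=zpts(c)[m][:,:2].astype(np.float32)*1000
r=cv2.minAreaRect(p);print(r,cv2.boxPoints(r))
H=hsv(c);print(H[103,262],H[60,200]); 
b=((H[...,1]>18)&(H[...,0]>90)&(H[...,0]<130)).astype(np.uint8);b[:75]=0;b[135:]=0;b[:,:220]=0;b[:,300:]=0
b=cv2.morphologyEx(b,cv2.MORPH_OPEN,np.ones((3,3)));k=rect(b)[:,0,:];r=cv2.minAreaRect((onz(c,k,.014)[:,:2]*1000).astype(np.float32));print(r)
s=read_state();q=s['eef_rot'];print('closing angle',2*np.arctan2(q[1],q[0])-np.pi/2)
```

```text
((499.53515625, -370.94696044921875), (33.90474319458008, 49.8737907409668), 32.008628845214844) [[ 471.94238 -358.78683]
 [ 498.3778  -401.07822]
 [ 527.1279  -383.1071 ]
 [ 500.6925  -340.8157 ]]
[105   8 246] [ 20  16 245]Traceback (most recent call last):
  File "<stdin>", line 7, in <module>
  File "m.py", line 4, in rect
    cs,_=cv2.findContours(m.astype(np.uint8),cv2.RETR_EXTERNAL,cv2.CHAIN_APPROX_NONE); return max(cs,key=cv2.contourArea)
                                                                                              ~~~^^^^^^^^^^^^^^^^^^^^^^^^
ValueError: max() iterable argument is empty
```

>>> step_arm --pt "0.5 0.26 0" --pt "0.5 0.26 0" --pt "0.5 0.26 0" --pt "0.5 0.27 -0.3" --pt "0.5 0.27 -0.8" --pt "0 0 -0.9" --pt "0 0 -0.9" --pt "0 0 -0.9" --pt "0 0 -0.8" --pt "0 0 -0.7" --pt "0 0 0" --pt "0 0 0" --turn '[-0.17, 0, 0, 0, 0, 0, 0, 0, 0, 0, 0, 0]'

```text
time: 18.35
ee_pos: [0.4995, -0.3713, 0.0212]
eef_rot: [0.961, 0.275, -0.0, -0.0]
ft_force: [-0.2, 0.3, 0.6]
width: 0.0868
grip_force: 0.0
```

Run:
```python
from m import *
c=grab('wrist','w7'); s=read_state(); print(s['time'],s['ee_pos'],s['width'])
m,a,*_=blob(c,.4995,-.371,.04,.009,.02);p=zpts(c)[m][:,:2].astype(np.float32)*1000;print(cv2.minAreaRect(p),a)
```

```text
18.4 [ 0.4998485  -0.37168662  0.0220193 ] 0.08674471340884651
((501.9552307128906, -369.289794921875), (29.73031997680664, 50.04537582397461), 32.1661491394043) [ 0.5028 -0.3687  0.0145]
```

View pics/w7.png

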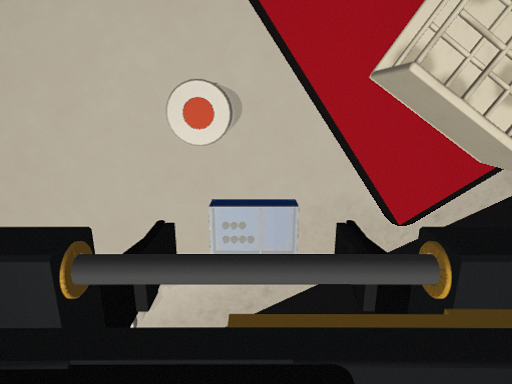

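The box (210..298) is centred between the fingers, and the tall vial at (199,112) is clear of the gripper.

>>> step_arm --pt "0 0 -0.4" --pt "0 0 -0.3" --pt "0 0 0" --pt "0 0 0" --turn '[0, 0, 0, 0]'

```text
time: 18.8
ee_pos: [0.4989, -0.3718, 0.0036]
eef_rot: [0.962, 0.275, -0.0, -0.0]
ft_force: [0.4, 0.1, -0.6]
width: 0.0873
grip_force: 0.0
```

>>> step_arm --pt "0 0 0" --pt "0 0 0" --pt "0 0 0" --pt "0 0 0" --pt "0 0 0" --pt "0 0 0" --pt "0 0 0" --pt "0 0 0" --turn '[0, 0, 0, 0, 0, 0, 0, 0]' --grip 1 --newtons 8

```text
time: 19.6
ee_pos: [0.499, -0.3719, 0.0039]
eef_rot: [0.962, 0.275, 0.0, 0.0]
ft_force: [0.7, 0.2, 0.7]
width: 0.0503
grip_force: 8.0
```

>>> step_arm --pt "0 0 0.4" --pt "0 0 0.9" --pt "0 0 0.9" --pt "0 0 0.9" --pt "0 0 0.9" --pt "0 0.8 0.6" --pt "-0.1 0.9 0" --pt "-0.1 0.9 0" --pt "-0.1 0.9 0" --pt "-0.1 0.9 0" --pt "-0.1 0.9 0" --pt "-0.1 0.9 0" --turn '[0, 0, 0, 0, 0, 0, 0.9, 0.9, 0.9, 0.9, 0.9, 0.9]'

```text
time: 20.8
ee_pos: [0.4839, -0.216, 0.1196]
eef_rot: [0.823, 0.568, 0.0, 0.0]
ft_force: [-0.3, 0.1, 0.1]
width: 0.0504
grip_force: 8.0
```

>>> step_arm --pt "-0.1 0.9 0" --pt "-0.1 0.9 0" --pt "0 0.9 0" --pt "0 0.6 0" --pt "0 0.57 0" --pt "0 0 0" --pt "0 0 0" --pt "0 0 0" --turn '[0.9, 0.9, 0.9, 0.9, 0.9, 0, 0, 0]'

```text
time: 21.6
ee_pos: [0.479, -0.1212, 0.119]
eef_rot: [0.645, 0.765, -0.0, 0.0]
ft_force: [-0.8, 0.3, -0.2]
width: 0.0502
grip_force: 8.0
```

Run:
```python
from m import *
c=grab('wrist','w8'); s=read_state(); print(s['time'],s['ee_pos'],s['eef_rot'],s['width'])
print('tin',blob(c,.479,-.12,.035,.02,.04)[1:])
```

```text
21.65 [ 0.47898854 -0.12112226  0.11893809] [ 6.44389419e-01  7.64697495e-01 -4.15276139e-05  1.24631951e-04] 0.050275670217084956
tin (array([ 0.4796, -0.1148,  0.0299]), array([ 0.4805, -0.1144,  0.0281]), array([0.0521, 0.0425, 0.0099]), 2615)
```

View pics/w8.png

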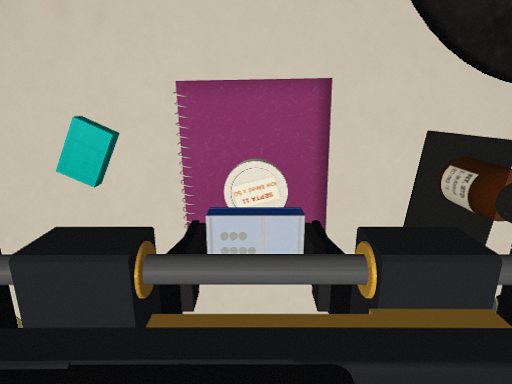

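The box is held level above the tin, whose lid is at (256,190). The tin measures about (0.4795, -0.119).

>>> step_arm --pt "0 0.05 -0.7" --pt "0 0 -0.8" --pt "0 0 -0.8" --pt "0 0 -0.5" --pt "0 0 -0.3" --pt "0 0 -0.2" --pt "0 0 -0.12" --pt "0 0 0" --pt "0 0 0" --pt "0 0 0" --turn '[0, 0, 0, 0, 0, 0, 0, 0, 0, 0]'

```text
time: 22.65
ee_pos: [0.4793, -0.119, 0.0337]
eef_rot: [0.643, 0.766, 0.0, 0.0]
ft_force: [-0.6, 0.3, -0.7]
width: 0.0504
grip_force: 8.0
```

>>> step_arm --pt "0 0 -0.05" --pt "0 0 0" --pt "0 0 0" --turn '[0, 0, 0]'

```text
time: 22.95
ee_pos: [0.4794, -0.119, 0.0327]
eef_rot: [0.643, 0.766, 0.0, 0.0]
ft_force: [-1.3, -0.2, 6.1]
width: 0.0501
grip_force: 8.0
```

>>> step_arm --pt "0 0 0" --pt "0 0 0" --pt "0 0 0" --pt "0 0 0" --pt "0 0 0" --pt "0 0 0" --pt "0 0 0.4" --pt "0 0 0.7" --pt "0 0 1" --pt "0 0 1" --pt "0 0 1" --pt "0 0 0.5" --turn '[0, 0, 0, 0, 0, 0, 0, 0, 0, 0, 0, 0]' --grip 0

```text
time: 24.15
ee_pos: [0.48, -0.1189, 0.1497]
eef_rot: [0.643, 0.766, 0.001, 0.001]
ft_force: [-0.2, 0.1, 0.4]
width: 0.087
grip_force: 0.0
```

>>> step_arm --pt "-0.25 -0.9 0" --pt "-0.25 -0.9 0" --pt "-0.25 -0.9 0" --pt "-0.25 -0.9 0" --pt "-0.25 -0.9 0" --pt "-0.25 -0.9 0" --pt "-0.25 -0.9 0" --pt "-0.25 -0.9 0" --pt "-0.25 -0.9 0" --pt "-0.25 -0.9 0" --pt "-0.3 -0.9 0" --pt "-0.3 -0.8 0" --turn '[-0.5, -0.5, -0.5, -0.5, -0.5, -0.5, -0.5, -0.5, -0.5, -0.5, -0.5, 0]'

```text
time: 25.35
ee_pos: [0.4008, -0.3884, 0.147]
eef_rot: [0.858, 0.514, -0.0, 0.0]
ft_force: [-0.5, -0.0, 0.5]
width: 0.0872
grip_force: 0.0
```

>>> step_arm --pt "0 0 0" --pt "0 0 0" --turn '[0, 0]'

```text
time: 25.55
ee_pos: [0.4013, -0.3869, 0.1469]
eef_rot: [0.857, 0.515, 0.0, -0.0]
ft_force: [-0.4, 0.1, -0.6]
width: 0.0867
grip_force: 0.0
```

Run:
```python
from m import *
c=grab('wrist','w9'); t=grab('top','top4'); s=read_state(); print(s['time'],s['ee_pos'],s['eef_rot'],s['joint_positions'])
for q in(c,t):
  for n,x,y,r,lo,hi in(('short',.4335,-.3295,.025,.04,.055),('tall',.547,-.316,.025,.06,.085),('box',.479,-.12,.045,.036,.055),('tin',.479,-.12,.04,.015,.034),('jar',.665,-.182,.04,.02,.065)):
    try:print(n,blob(q,x,y,r,lo,hi)[1:])
    except Exception: print(n,'-')
P=zpts(c);m,*_=blob(c,.4335,-.3295,.025,.04,.055);v,u=np.nonzero(m);ct=(u.mean(),v.mean())
m2,*_=blob(t,.4335,-.3295,.025,.04,.055);v,u=np.nonzero(m2);print('tri short cap',ct,tri(c,ct,t,(u.mean(),v.mean())))
```

```text
25.65 [ 0.40198705 -0.38575867  0.14704703] [ 8.56463658e-01  5.16207266e-01  2.19895943e-04 -1.15372830e-04] [ 1.0544721   0.27102335 -0.43113929  1.72184479  0.12101031  1.17514334
  0.10447798]
short (array([ 0.4335, -0.33  ,  0.0473]), array([ 0.4335, -0.33  ,  0.0473]), array([0.0204, 0.0202, 0.0048]), 553)
tall (array([ 0.5463, -0.32  ,  0.0753]), array([ 0.5489, -0.3194,  0.0706]), array([0.0214, 0.0205, 0.0216]), 1142)
box -
tin -
jar -
short (array([ 0.4342, -0.3287,  0.0465]), array([ 0.4348, -0.3291,  0.0459]), array([0.0186, 0.0213, 0.0092]), 52)
tall (array([ 0.5469, -0.3166,  0.0768]), array([ 0.5482, -0.3169,  0.0716]), array([0.0204, 0.0191, 0.0213]), 64)
box (array([ 0.4783, -0.119 ,  0.0437]), array([ 0.4783, -0.1197,  0.0432]), array([0.0507, 0.0401, 0.012 ]), 251)
tin (array([ 0.477 , -0.1247,  0.029 ]), array([ 0.4759, -0.1208,  0.0268]), array([0.0485, 0.0504, 0.0122]), 80)
jar (array([ 0.6636, -0.1831,  0.0369]), array([ 0.6651, -0.1828,  0.0378]), array([0.0532, 0.0491, 0.0352]), 274)
tri short cap (np.float64(256.4520795660036), np.float64(110.82820976491863)) (array([ 0.43397425, -0.32970906,  0.04322577]), np.float64(0.0012288977498076175))
```

View pics/w9.png

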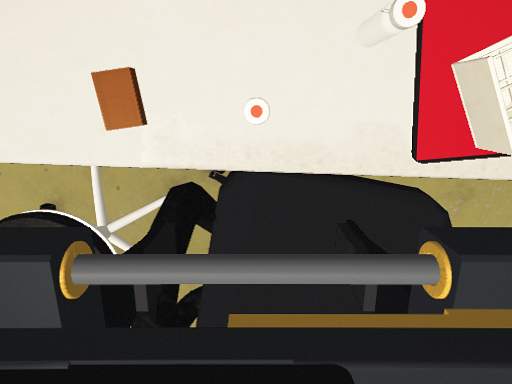

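The short vial's cap is at (256,111), measuring (0.4335, -0.330) with its top at z=0.047. The tall vial at (408,10) is well to the side.

>>> step_arm --pt "0.42 0.75 0" --pt "0.42 0.74 0" --pt "0.42 0.74 -0.4" --pt "0 0 -0.9" --pt "0 0 -0.9" --pt "0 0 -0.9" --pt "0 0 -0.9" --pt "0 0 -0.8" --pt "0 0 -0.6" --pt "0 0 0" --pt "0 0 0" --turn '[0, 0, 0, 0, 0, 0, 0, 0, 0, 0, 0]'

```text
time: 26.75
ee_pos: [0.4335, -0.3304, 0.0126]
eef_rot: [0.856, 0.516, 0.0, 0.0]
ft_force: [0.6, 0.2, 0.7]
width: 0.0871
grip_force: 0.0
```

>>> step_arm --pt "0 0 0" --pt "0 0 0" --pt "0 0 0" --pt "0 0 0" --pt "0 0 0" --pt "0 0 0" --pt "0 0 0" --pt "0 0 0" --pt "0 0 0" --pt "0 0 0" --turn '[0, 0, 0, 0, 0, 0, 0, 0, 0, 0]' --grip 1 --newtons 8

```text
time: 27.75
ee_pos: [0.433, -0.3306, 0.012]
eef_rot: [0.857, 0.516, 0.0, -0.0]
ft_force: [-0.1, 0.2, 0.0]
width: 0.0222
grip_force: 8.0
```

>>> step_arm --pt "0 0 0.4" --pt "0 0 0.8" --pt "0 0 0.8" --pt "0 0 0.8" --pt "0.2 0.6 0.8" --pt "0.3 0.8 0" --pt "0.3 0.8 0" --pt "0.3 0.8 0" --pt "0.3 0.8 0" --pt "0.3 0.8 0" --pt "0.3 0.8 0" --pt "0.25 0.77 0" --turn '[0, 0, 0, 0, 0.7, 0.7, 0.7, 0.7, 0.7, 0.7, 0.7, 0.7]'

```text
time: 28.95
ee_pos: [0.4897, -0.1755, 0.1029]
eef_rot: [0.637, 0.771, 0.0, 0.0]
ft_force: [-0.5, -0.9, -0.1]
width: 0.0222
grip_force: 8.0
```

>>> step_arm --pt "0 0 0" --pt "0 0 0" --pt "0 0 0" --turn '[0, 0, 0]'

```text
time: 29.25
ee_pos: [0.489, -0.1775, 0.1023]
eef_rot: [0.64, 0.769, -0.0, 0.0]
ft_force: [0.1, 1.0, -0.7]
width: 0.0217
grip_force: 8.0
```

Run:
```python
from m import *
c=grab('wrist','w10'); s=read_state(); print(s['time'],s['ee_pos'],s['eef_rot'],s['width'])
print('box',blob(c,.479,-.12,.045,.038,.055)[1:])
r=bookrect(c);print([np.round(x,4).tolist() for x in r])
```

```text
29.3 [ 0.4889356  -0.17754716  0.10222999] [ 6.39524283e-01  7.68770863e-01 -1.79693769e-04  1.39666174e-04] 0.02222771522956041
box (array([ 0.4804, -0.1181,  0.0446]), array([ 0.4803, -0.1182,  0.0446]), array([0.0543, 0.0412, 0.0046]), 3831)
[[0.4805, -0.1228], [125.7604, 171.8472], [[0.4025999903678894, -0.050200000405311584], [0.4348999857902527, -0.21899999678134918], [0.5584999918937683, -0.19539999961853027], [0.5260999798774719, -0.026599999517202377]]]
```

View pics/w10.png

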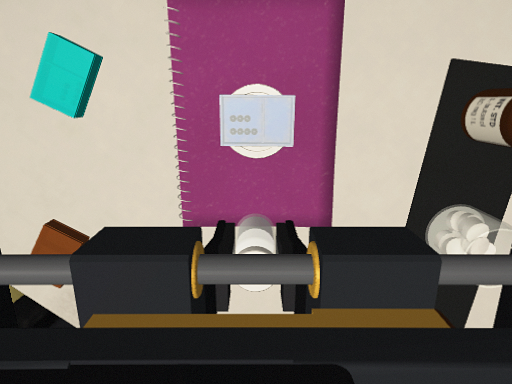

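The box sits centred on the tin at (257,120). The vial is held upright at (255,250), over the rack end of the book on its midline.

>>> step_arm --pt "0 0.04 -0.6" --pt "0 0 -0.8" --pt "0 0 -0.8" --pt "0 0 -0.5" --pt "0 0 -0.3" --pt "0 0 -0.2" --pt "0 0 -0.03" --pt "0 0 0" --pt "0 0 0" --turn '[0, 0, 0, 0, 0, 0, 0, 0, 0]'

```text
time: 30.2
ee_pos: [0.4897, -0.1755, 0.0219]
eef_rot: [0.639, 0.77, 0.0, 0.0]
ft_force: [0.6, -0.4, 0.1]
width: 0.0219
grip_force: 8.0
```

>>> step_arm --pt "0 0 -0.05" --pt "0 0 0" --pt "0 0 0" --turn '[0, 0, 0]'

```text
time: 30.5
ee_pos: [0.4898, -0.1756, 0.0207]
eef_rot: [0.639, 0.77, 0.0, 0.001]
ft_force: [-0.9, 0.8, 6.0]
width: 0.0224
grip_force: 8.0
```

Contact is made, so I'll release slowly, rise straight up, then move aside to check.

>>> step_arm --pt "0 0 0" --pt "0 0 0" --pt "0 0 0" --pt "0 0 0" --pt "0 0 0" --pt "0 0 0" --pt "0 0 0.4" --pt "0 0 0.7" --pt "0 0 1" --pt "0 0 1" --pt "0 0 1" --pt "0 0 1" --turn '[0, 0, 0, 0, 0, 0, 0, 0, 0, 0, 0, 0]' --grip 0

```text
time: 31.7
ee_pos: [0.4893, -0.1752, 0.1494]
eef_rot: [0.638, 0.77, 0.0, 0.0]
ft_force: [0.3, 0.8, 0.1]
width: 0.0872
grip_force: 0.0
```

>>> step_arm --pt "0 -1 0.5" --pt "0 -1 0.5" --pt "0 -1 0.5" --pt "0 -1 0.5" --pt "0 -1 0.5" --pt "0 -1 0.5" --pt "0 0 0" --pt "0 0 0" --turn '[0, 0, 0, 0, 0, 0, 0, 0]'

```text
time: 32.5
ee_pos: [0.4893, -0.3253, 0.223]
eef_rot: [0.639, 0.769, 0.0, 0.0]
ft_force: [0.4, 0.7, 0.4]
width: 0.0873
grip_force: 0.0
```

Run:
```python
from m import *
c=grab('wrist','w11'); t=grab('top','top5'); s=read_state(); print(s['time'],s['ee_pos'])
C=np.array([.4787,-.1203]);X=np.array([.185,-.983]);Y=np.array([.983,.185])
for q in(c,t):
  for n,x,y,r,lo,hi in(('short',.489,-.176,.018,.04,.065),('tall',.547,-.316,.025,.06,.085),('box',.479,-.12,.045,.036,.05),('tin',.479,-.12,.04,.015,.034),('jar',.665,-.182,.04,.045,.065),('A',.665,-.278,.03,.08,.11),('B',.655,-.085,.03,.08,.11)):
    try:
      b=blob(q,x,y,r,lo,hi);d=b[2][:2]-C;print(n,b[1:],'book',(d@X).round(4),(d@Y).round(4))
    except Exception: print(n,'-')
print(bookrect(c)[:2])
```

```text
32.6 [ 0.48941981 -0.32403342  0.22249376]
short (array([ 0.4903, -0.1768,  0.0546]), array([ 0.4903, -0.1759,  0.05  ]), array([0.0219, 0.0222, 0.0187]), 570) book 0.0568 0.0011
tall (array([ 0.5484, -0.3179,  0.0764]), array([ 0.5495, -0.3187,  0.0707]), array([0.0204, 0.0202, 0.0211]), 435) book 0.2081 0.0329
box -
tin -
jar (array([ 0.6641, -0.1829,  0.0499]), array([ 0.6657, -0.1833,  0.0498]), array([0.0499, 0.0496, 0.0101]), 833) book 0.0965 0.1722
A (array([ 0.6647, -0.2795,  0.0935]), array([ 0.6673, -0.2798,  0.089 ]), array([0.0302, 0.0296, 0.0175]), 1029) book 0.1917 0.1559
B -
short (array([ 0.4873, -0.1755,  0.0538]), array([ 0.4877, -0.1754,  0.0503]), array([0.0193, 0.0186, 0.0191]), 60) book 0.0558 -0.0013
tall (array([ 0.5472, -0.3166,  0.0759]), array([ 0.5483, -0.3169,  0.071 ]), array([0.0209, 0.019 , 0.0218]), 65) book 0.2061 0.032
box (array([ 0.4782, -0.1189,  0.0438]), array([ 0.4785, -0.1196,  0.0437]), array([0.0529, 0.0401, 0.0132]), 252) book -0.0007 -0.0001
tin (array([ 0.4768, -0.1249,  0.0292]), array([ 0.4756, -0.1208,  0.0274]), array([0.0488, 0.0505, 0.0125]), 81) book -0.0001 -0.0031
jar (array([ 0.6621, -0.1825,  0.0502]), array([ 0.6647, -0.1826,  0.0504]), array([0.0496, 0.0483, 0.0107]), 71) book 0.0957 0.1713
A (array([ 0.6659, -0.2779,  0.0936]), array([ 0.6675, -0.2781,  0.0901]), array([0.0288, 0.0279, 0.0178]), 116) book 0.19 0.1564
B (array([ 0.6537, -0.0853,  0.0868]), array([ 0.6542, -0.0854,  0.0859]), array([0.0276, 0.0261, 0.0101]), 101) book -0.0018 0.179
(array([ 0.49092337, -0.17732559]), (125.11125183105469, 56.07185745239258))
```

View pics/w11.png

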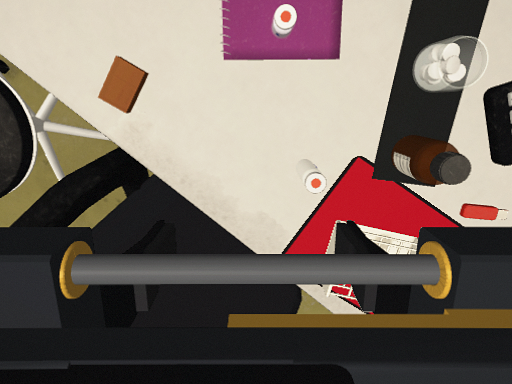

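The vial stands upright on the book at (284,18), the jar is on the mat at (450,63), and the tall vial and bottles haven't moved. All positions are within a few millimetres of target, and the arm is clear.

```bash
python3 -c "
from bench import *
print(close_job())"
```

```text
the job is handed in; nothing more can be done
None
```

I set out the whole kit and handed the job in at about 33 s. By camera, every piece was within about 4 mm of its target, and the bottles and tall vial hadn't moved; the hand-in returned no verdict.

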